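Load the sample canister into the bench reader

TASK

With the fingers only, slowly push the steel canister lying at the foot of the reader's ramp all the way up until it drops into the pocket against the stop, without letting it roll back down and without lifting it. Then press the reader's start button fully down and let go. Leave the bottle, the beaker and the jar where they stand.

Things in the scene. Friction and masses are not known exactly. Their poses are not given: they have to be found in the camera images.
- canister: Plain closed steel cylinder with black end bands, 56 mm in diameter, 100 mm long, 0.3 to 0.6 kg, smooth and free to roll. Origin in its centre; its own y axis is the cylinder's axis (x and z turn as it rolls). It starts on the level infeed, its centre 28 mm above the deck and 45 to 75 mm short of the foot of the ramp.
- reader: White bench reader with an aluminium loading ramp, one fixed piece. Origin on the bench under the ramp; +x uphill towards the reader, y across, z up. Infeed, ramp and pocket lie in line along y = 0 between side rails: inner faces at y = -54 and +54 mm, 8 mm thick, about 15 mm above the deck. White housing behind the stop: x 140 to 260, y -85 to +85, 85 mm high.
- seat (a point): Where the canister's centre is when it rests in the pocket: reader frame (106, 0, 56) mm. The pocket's level floor is 28 mm high and runs from the crest (x = 90) to the upright black rubber stop, face at x = 134 mm, reaching 70 mm height. Under 2 mm of play.
- foot (a point): Foot of the ramp, on the surface, on the centre line: reader frame (-70, 0, 12) mm. The level infeed deck, 12 mm high, runs from x = -210 (open end) to -70 mm; from here the ramp rises straight to the crest. Axes as the reader's.
- crest (a point): Upper end of the ramp, on the surface, on the centre line: reader frame (90, 0, 32) mm. The ramp rises about 7 degrees; the canister let go anywhere on it rolls back down and off the open end of the infeed. Beyond the crest is a 4 mm step down into the pocket.
- start (a joint): Travel of the start button in m: 0 released, 0.006 fully down. Spring return, about 5 N when fully down.
- start_top (a point): Centre of the top face of the round white start button, 30 mm in diameter, in a black collar on top of the reader's housing at reader frame x = 195, y = -40 mm; it is pressed straight down. A dark flat display window lies beside it at y = +46 mm.
- amber_bottle: Bystander: amber glass bottle with black cap, 68 mm in diameter, 140 mm tall, standing on the bench beside the ramp on its -y side. Origin at the centre of its underside.
- beaker: Bystander: clear glass beaker, 66 mm in diameter, 85 mm tall, standing on the bench beside the ramp on its -y side. Origin at the centre of its underside.
- jar: Bystander: small white jar, 50 mm in diameter, 60 mm tall, standing on the bench beside the ramp on its +y side. Origin at the centre of its underside.
Things that resemble listed ones, but are neither listed nor needed, are in the scene too. What is shaped like the canister but blue is not meant.

How it is judged:
On the way, in this order (a step that is already met when the one before it is completed fails the run):
1. the canister is pushed up the ramp and lies in the pocket against the stop (x of canister in the frame of reader between 0.101 and 0.112 m and z of canister in the frame of reader between 0.052 and 0.06 m and linear speed of canister below 0.05 m/s), for 0.2 s.
2. the start button is pressed fully down with the canister in the pocket (x of canister in the frame of reader between 0.101 and 0.112 m and z of canister in the frame of reader between 0.052 and 0.06 m and value of joint start above 0.0048 m), for 0.05 s.
At the end, for the whole second after the job is handed in: The canister lies at rest in the pocket against the stop (centre 101 to 112 mm along the reader's x, 52 to 60 mm high, within 10 mm of the centre line, axis across the ramp within 0.1 rad), and the start button is released (travel under 1.5 mm) (x of canister in the frame of reader between 0.101 and 0.112 m and z of canister in the frame of reader between 0.052 and 0.06 m and linear speed of canister below 0.03 m/s and y of canister in the frame of reader between -0.01 and 0.01 m and angle between the y axis of canister and the y axis of reader, either way round below 0.1 rad and value of joint start below 0.0015 m); the robot touches nothing.
It fails at once if the canister is lifted off the deck (z of canister in the frame of reader above 0.072 m or (x of canister in the frame of reader below -0.06 m and z of canister in the frame of reader above 0.052 m) or (x of canister in the frame of reader below 0.02 m and z of canister in the frame of reader above 0.063 m)).
It fails at once if the canister rolls back past where it started (more than 25 mm behind its start range) or leaves the ramp sideways (x of canister in the frame of reader below -0.17 m or y of canister in the frame of reader above 0.02 m or y of canister in the frame of reader below -0.02 m).
It fails at once if the canister runs away or is shot up the ramp (faster than 0.4 m/s) (linear speed of canister above 0.4 m/s).
It fails at once if the start button is pressed before the canister is in the pocket (value of joint start above 0.003 m and x of canister in the frame of reader below 0.099 m).
It fails at once if the bottle, the beaker or the jar is disturbed (moved more than 25 mm or tipped) (distance of any of amber_bottle, beaker, jar from where it was at the start of the episode above 0.025 m or angle between any of amber_bottle, beaker, jar's own z axis and vertical above 0.3 rad).
It also fails if it takes over 53 s, if anything falls off the work surface, if the arm or the gripper's body presses on something with over 40 N, if the wrist force passes 120 N, or if a joint passes its speed limit or range.

ROBOT

A 7-joint arm with a two-finger parallel gripper is mounted at the origin on the work surface. World frame = base frame: x ahead of the robot, y to its left, z up, the work surface at z = 0. Lengths are in m, angles in rad, forces in N, time in s.
With the tool pointing down it reaches from about 0.4 to 0.75 m from the base axis. Payload 19.5 kg.
Tool frame: the origin (TCP) lies at the very end of the fingers, on their centre line; the grasp point (between the pads) lies 19 mm behind it; z points along the fingers, y is the line along which they close (so a half turn about z gives the same grasp; the last joint's range is limited). The gripper opens to 85 mm and grips with 20 to 120 N. Pads are 22 mm wide; open, the fingers measure 114 mm over their backs; the gripper's body (76 mm by 85 mm) begins 54 mm behind the grasp point. The pads swing forward as they close: fully open they stand 13 mm farther back than shut.
Start: joints at [-1.238, 0.707, -0.028, 1.485, 0.022, 0.951, -0.075], TCP at [0.21, 0.535, 0.231] pointing down, gripper open.
Joint ranges: [-2.71, 2.71], [-0.32, 2.16], [-1.57, 1.52], [0, 2.45], [-1.46, 4.6], [0, 2.02], [-2.83, 2.83]. Speed limits (rad/s): [1.89, 1.89, 2.57, 2.57, 3.01, 3.01, 3.01].

INTERFACE

Orientations are given as a 3x3 rotation matrix whose columns are the frame's x, y, z axes.
In Python, from rig import * gives the robot as it stands.
- The arm moves only by the shell command python3 -m jog 'ROWS' [FORCE]. ROWS is JSON, a list that holds one entry, the list of rows, each a list of 7 numbers: the finger opening in m, from 0 to 0.0854, then the shift along the tool's x, y, z in m, then the turn, a rotation vector about the tool's x, y, z in rad. In form: [[[hand, dx, dy, dz, ax, ay, az], ...]]. A call has exactly 8 rows; each row shifts and turns the commanded pose from where the row before left it, along the tool's axes as they then stand; what a row does not reach is not made up. A row lasts 1/8 s, in which the tool goes at most 62.5 mm and 10.7 degrees, less where a joint would pass 70% of its speed; a pose out of reach is approached as far as the arm can. A call is refused whole if a number of a shift passes 0.0625 or a number of a turn 0.188, either way. A call with a gripper value outside its range is refused whole. The fingers move at their own pace and stop on an object; FORCE is the grip in N (left out, the last holds). Time passes only in rows, so rows that do not move let the fingers close, or fill a call up. It gives the time, the measured TCP pose, the force, the opening and the grip force at its end, in the units of the state.
- read_state(): the state, without advancing time (a new reading comes with each control period).
- capture(name): name is "scene" or "top" or "wrist"; returns the picture (400x640x3 uint8, red, green, blue); there is no depth.
- calibration(name): a dict with "fx", "fy", "cx", "cy" (pixels), "origin" and "orientation" of the camera in the world. Camera axes: x right, y down, z forward; pixel columns grow to the right and rows downward; lengths in m; the calibration is good to about 2 mm. A picture is of the moment at which its call begins: read the wrist's pose just before it. calibration takes no time and is no camera call; for the wrist camera it gives the pose at the moment of the call.
- hand_in(): hands the job in; it is judged then, once.
The state is a dict: "t": time; "qpos": joint angles; "joint_velocities": joint speeds; "joint_torque": joint torques, N m; "ee_pos": TCP position; "tcp_rot": TCP orientation; "wrist_force": force on the tool from outside, world axes, zero at the start; "wrist_torque": the same for the moment, N m; "grip_width": opening from 0.0 (shut) to 1.0 (fully open); "grip_force": force on a finger pad.
Only numpy, scipy, OpenCV 4.12 (cv2) and the standard library are available. Lean on these libraries where they do the work, as an engineer would, in place of code of your own. Each camera call takes 0.05 s, during which the arm holds its last target. There are 200 camera calls.

## Working session

There is one attempt and no reset: what is moved stays moved. The work goes in short steps, Python scripts to look and compute and a shell command to move; the robot and the scene stay as the last step left them, time stands still between calls to the robot, and variables do not carry over. Pictures are saved under pics/ and viewed, at most 13 in all, crops included, and the job is handed in when it is done.

```bash
mkdir -p pics; python3 - <<'E'
from rig import *
import cv2
for n in("scene","top"):
    cv2.imwrite(f"pics/{n}.png",cv2.cvtColor(capture(n),cv2.COLOR_RGB2BGR))
    print(n,calibration(n))
s=read_state();print(s)
E
```

```text
scene {'fx': 440.36190190570187, 'fy': 440.36190190570187, 'cx': 310.0034757267899, 'cy': 198.1452264851782, 'origin': array([ 1.13356718, -0.09545766,  0.85193057]), 'orientation': array([[ 0.01618429,  0.80744676, -0.58971841],
       [ 0.99983129, -0.00794496,  0.01656116],
       [ 0.00868697, -0.58988695, -0.80743911]])}
top {'fx': 386.4951806550164, 'fy': 386.4951806550164, 'cx': 322.8965828485272, 'cy': 198.44290540203184, 'origin': array([ 0.43831802, -0.07822266,  0.96730555]), 'orientation': array([[-0.01408285, -0.99014832,  0.13931255],
       [-0.99988942,  0.01327961, -0.00669363],
       [ 0.00477767, -0.13939141, -0.99022584]])}
{'t': 0.1, 'qpos': array([-1.23769054,  0.70701066, -0.02763414,  1.48492402,  0.02200394,
        0.95088682, -0.0755303 ]), 'joint_velocities': array([-0.00199777, -0.00062106, -0.00091581, -0.00269915,  0.00053064,
        0.00010116, -0.00036951]), 'joint_torque': array([ 1.50066637e-03, -8.84319162e+01,  1.23706710e+00, -2.36463100e+01,
        1.70933985e-02,  5.04526091e-03, -1.41266165e-05]), 'ee_pos': array([0.21041457, 0.53488247, 0.23089799]), 'tcp_rot': array([[-9.30572809e-01,  3.66106738e-01, -3.21907039e-04],
       [ 3.66106879e-01,  9.30572403e-01, -8.68751382e-04],
       [-1.84979279e-05, -9.26288795e-04, -9.99999571e-01]]), 'wrist_force': array([-0.44269428,  0.43030723, -0.07054686]), 'wrist_torque': array([-0.01946676,  0.02856318,  0.03255036]), 'grip_force': 0.0, 'grip_width': 1.003033711924418}
```

View pics/top.png

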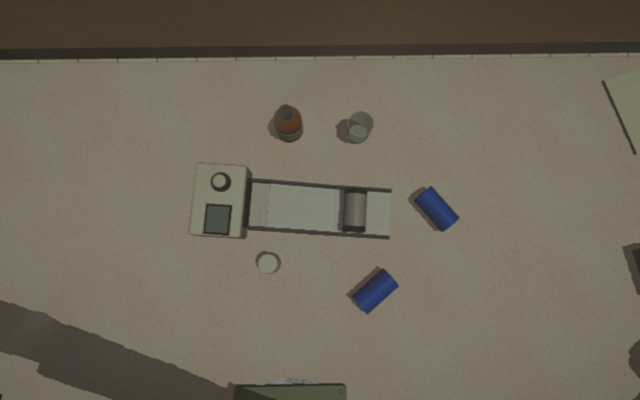

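View pics/scene.png

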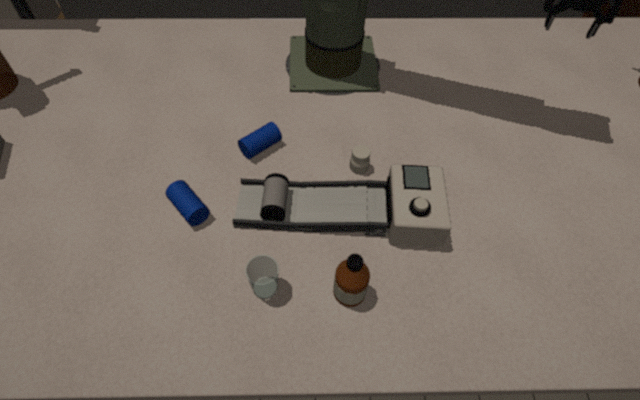

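The top view shows the reader housing at (220,200), the ramp running right to (390,212), the canister at (354,210), and the button at (220,181). Bottle and beaker are above the ramp, the jar is below it, and the blue decoys are to the right. Next, an enlarged crop.

```bash
python3 - <<'E'
import cv2
a=cv2.imread("pics/top.png")[150:250,185:400]
a=cv2.convertScaleAbs(a,alpha=1.6)
a=cv2.resize(a,None,fx=3.7,fy=3.7,interpolation=cv2.INTER_CUBIC)
cv2.imwrite("pics/topc.png",a);print(a.shape)
E
```

```text
(370, 796, 3)
```

View pics/topc.png

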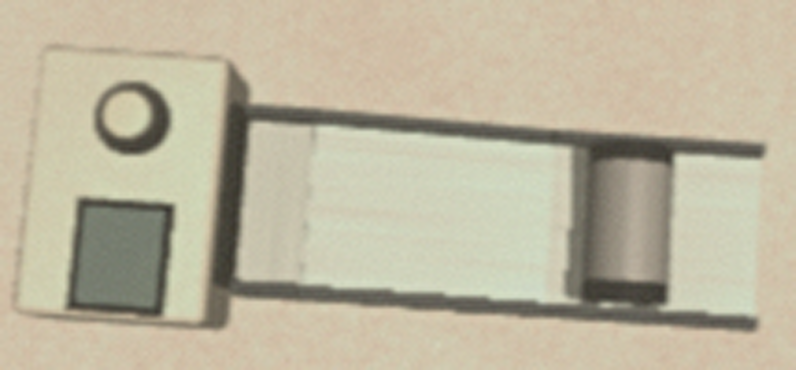

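The crop shows housing corners at (45,47), (225,58), (15,309), (205,322); the crest line at (313,125)-(302,283); the deck end at (763,157)-(756,316); the button at (132,117); and the canister from 583 to 672 wide.

```bash
cat > h.py <<'E'
from rig import *
import numpy as np
from scipy.optimize import least_squares
def ray(name,uv,z):
    c=calibration(name);d=c["orientation"]@np.array([(uv[0]-c["cx"])/c["fx"],(uv[1]-c["cy"])/c["fy"],1])
    return c["origin"]+d*(z-c["origin"][2])/d[2]
def crop(u,v): return (185+(u+.5)/3.7-.5,150+(v+.5)/3.7-.5)
E
python3 - <<'E'
from h import *
P=[((260,-85,85),(45,47)),((140,-85,85),(225,58)),((260,85,85),(15,309)),((140,85,85),(205,322)),((90,-54,32),(313,125)),((90,54,32),(302,283)),((-210,-54,12),(763,157)),((-210,54,12),(756,316))]
W=np.array([ray("top",crop(*uv),p[2]/1000)[:2] for p,uv in P]);R=np.array([p[:2] for p,_ in P])/1000
def T(v,r):
    c,s=np.cos(v[2]),np.sin(v[2]);return r@np.array([[c,s],[-s,c]])+v[:2]
f=least_squares(lambda v:(T(v,R)-W).ravel(),[.43,-.05,1.57]);print(f.x,(f.fun.reshape(-1,2)*1000).round(1).tolist())
v=f.x
def inv(w):
    c,s=np.cos(v[2]),np.sin(v[2]);return np.array([[c,s],[-s,c]])@(w[:2]-v[:2])
for z in(.085,.1,.11): print("button",z,ray("top",crop(132,117),z),inv(ray("top",crop(132,117),z)))
for uv in((586,225),(669,225),(627,150),(625,303)): print("can",inv(ray("top",crop(*uv),.04)))
for n,x in dict(foot=(-.07,0),crest=(.09,0),seat=(.106,0),start=(.195,-.04)).items(): print(n,T(v,np.array(x)))
for n,uv,z in(("bottlecap",(286,110),.14),("beakertop",(361,122),.085),("jartop",(268,262),.06)): print(n,inv(ray("top",uv,z)))
E
```

```text
[ 0.54934636 -0.04106093  1.49430643] [[2.5, 3.0], [1.9, -3.2], [-2.4, 2.7], [-2.0, -0.2], [1.1, -2.2], [-1.8, -0.5], [0.6, 0.5], [0.0, -0.1]]
button 0.085 [0.60584227 0.15290987 0.085     ] [ 0.19772079 -0.04150838]
button 0.1 [0.60299421 0.1489804  0.1       ] [ 0.19358518 -0.03896891]
button 0.11 [0.6010955  0.14636076 0.11      ] [ 0.19082811 -0.03727594]
can [-0.09208861  0.00343803]
can [-1.46140307e-01  3.21484445e-05]
can [-0.11625146 -0.04773347]
can [-0.12008825  0.05253961]
foot [ 0.54399729 -0.11085625]
crest [0.55622374 0.04867592]
seat [0.55744638 0.06462913]
start [0.60413039 0.15031229]
bottlecap [ 0.05242705 -0.20243368]
beakertop [-0.12079981 -0.20485364]
jartop [0.07569496 0.13646322]
```

```bash
r='[0.05,0,0,0,0,0,0.159]'; python3 -m jog '[[[0.05,0,0,0,0,0,0.159],[0.05,0,0,0,0,0,0.159],[0.05,0,0,0,0,0,0.159],[0.05,0,0,0,0,0,0.159],[0.05,0,0,0,0,0,0.159],[0.05,0,0,0,0,0,0.159],[0.05,0,0,0,0,0,0.159],[0.05,0,0,0,0,0,0.159]]]' 20
python3 -m jog '[[[0.05,-0.045,0.024,0,0,0,0],[0.05,-0.045,0.024,0,0,0,0],[0.05,-0.045,0.024,0,0,0,0],[0.05,-0.045,0.024,0,0,0,0],[0.05,-0.045,0.024,0,0,0,0],[0.05,-0.045,0.024,0,0,0,0],[0.05,-0.045,0.024,0,0,0,0],[0.05,-0.045,0.024,0,0,0,0]]]'
python3 -m jog '[[[0.05,-0.045,0.024,0,0,0,0],[0.05,-0.045,0.024,0,0,0,0],[0.05,-0.045,0.024,0,0,0,0],[0.05,-0.045,0.024,0,0,0,0],[0.05,-0.045,0.024,0,0,0,0],[0.05,-0.045,0.024,0,0,0,0],[0.05,-0.045,0.024,0,0,0,0],[0.05,0,0,0,0,0,0]]]'
cat >> h.py <<'E'
V=[0.54935,-0.04106,1.4943]
def rs():
    s=read_state();c,n=np.cos(V[2]),np.sin(V[2]);M=np.array([[c,n],[-n,c]])
    p=M@(s["ee_pos"][:2]-V[:2]);x=M@s["tcp_rot"][:2,0]
    print("t",s["t"],"tcp reader mm",(p*1e3).round(1),"z",round(s["ee_pos"][2]*1e3,1),"yawerr",np.arctan2(x[1],x[0]).round(4),"toolz",s["tcp_rot"][:,2].round(4),"F",s["wrist_force"].round(1),"w",s["grip_width"])
E
python3 - <<'E'
from h import *
import cv2
rs()
cv2.imwrite("pics/w1.png",cv2.cvtColor(capture("wrist"),cv2.COLOR_RGB2BGR))
cv2.imwrite("pics/t2.png",cv2.cvtColor(capture("top"),cv2.COLOR_RGB2BGR))
E
```

```text
t: 1.1
ee_pos: [0.2104, 0.535, 0.231]
tcp_rot: [[0.081, 0.997, -0.0], [0.997, -0.081, -0.001], [-0.001, -0.0, -1.0]]
wrist_force: [0.0, -0.1, 0.0]
grip_width: 0.585
grip_force: 0.0
t: 2.1
ee_pos: [0.375, 0.16, 0.2313]
tcp_rot: [[0.076, 0.997, -0.0], [0.997, -0.076, -0.0], [-0.0, -0.0, -1.0]]
wrist_force: [1.3, 0.1, 0.6]
grip_width: 0.582
grip_force: 0.0
t: 3.1
ee_pos: [0.5182, -0.1687, 0.2306]
tcp_rot: [[0.08, 0.997, -0.001], [0.997, -0.08, -0.001], [-0.001, -0.001, -1.0]]
wrist_force: [-0.4, 1.9, -0.2]
grip_width: 0.585
grip_force: 0.0
t 3.1 tcp reader mm [-129.7   21.3] z 230.6 yawerr -0.0037 toolz [-7.0e-04 -1.4e-03 -1.0e+00] F [-0.4  1.9 -0.2] w 0.5853182646892043
```

View pics/w1.png

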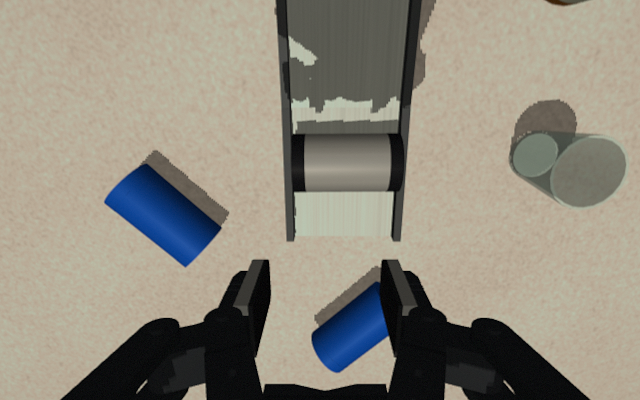

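The wrist view shows the infeed end corners at (293,240) and (394,240), the canister spanning (292–403, 134–192), and the channel converging upward. I'll cross-check it against the fit.

```bash
python3 - <<'E'
from h import *
c,n=np.cos(V[2]),np.sin(V[2]);M=np.array([[c,n],[-n,c]])
for l,uv,z in(("endL",(294,240),.012),("endR",(394,240),.012),("railtopL inner",(294,241),.027),("railtopR inner",(394,241),.027),("railtop far L",(287,2),.045),("railtop far R",(410,2),.045),("can lo",(347,192),.035),("can hi",(347,134),.045),("canL",(292,163),.04),("canR",(403,163),.04)):
    print(l,(M@(ray("wrist",uv,z)[:2]-V[:2])*1e3).round(1))
print(calibration("wrist"))
rs()
E
```

```text
endL [-211.    58.6]
endR [-210.8  -54.7]
railtopL inner [-205.3   57.2]
railtopR inner [-205.1  -51.5]
railtop far L [20.7 55.3]
railtop far R [ 20.8 -47. ]
can lo [-147.2    1.2]
can hi [-87.8   3.1]
canL [-116.3   55.6]
canR [-116.2  -52.1]
{'fx': 349.29608372966544, 'fy': 349.29608372966544, 'cx': 324.83956016876203, 'cy': 203.13227340973873, 'origin': array([ 0.52268769, -0.08383297,  0.37352626]), 'orientation': array([[ 0.99713863, -0.07118853, -0.02543104],
       [-0.07558332, -0.94469481, -0.31912203],
       [-0.00130674,  0.32013107, -0.94737236]])}
t 3.2 tcp reader mm [-126.2   21.9] z 230.9 yawerr -0.0 toolz [-9.e-04  4.e-04 -1.e+00] F [ 0.3  0.5 -0.5] w 0.5867124201173993
```

```bash
python3 -m jog '[[[0.05,-0.028,0.01,0,0,0,0],[0.05,-0.028,0.01,0,0,0,0],[0.05,0,0,0.025,0,0,0],[0.05,0,0,0.025,0,0,0],[0.05,0,0,0.025,0,0,0],[0.05,0,0,0.025,0,0,0],[0.05,0,0,0.025,0,0,0],[0.05,0,0,0,0,0,0]]]' >/dev/null
python3 -m jog '[[[0.05,0,0,0.025,0,0,0],[0.05,0,0,0.015,0,0,0],[0.05,0,0,0.01,0,0,0],[0.05,0,0,0.01,0,0,0],[0.05,0,0,0.01,0,0,0],[0.05,0,0,0.01,0,0,0],[0.05,0,0,0,0,0,0],[0.05,0,0,0,0,0,0]]]' >/dev/null
python3 - <<'E'
from h import *
import cv2
rs()
cv2.imwrite("pics/w2.png",cv2.cvtColor(capture("wrist"),cv2.COLOR_RGB2BGR))
E
```

```text
t 5.2 tcp reader mm [-182.4    1.5] z 26.5 yawerr 0.0004 toolz [ 2.e-04 -2.e-04 -1.e+00] F [-0.   0.7  0.5] w 0.5831252958973406
```

View pics/w2.png

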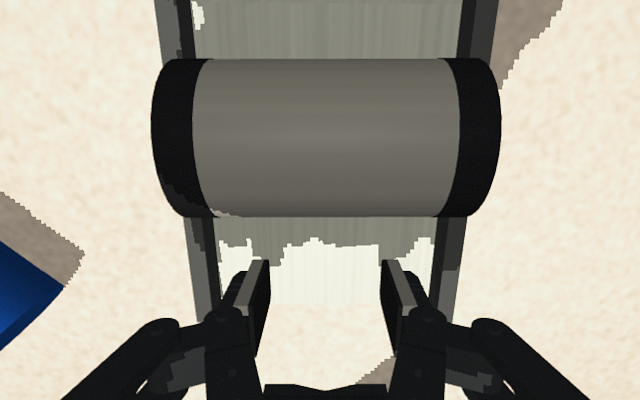

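Fingers are centred inside the rails (fingers at x≈255 and 395, rails at about 215 and 440), behind the canister and clear of it. Now lower slightly and close in slowly.

```bash
python3 -m jog '[[[0.05,0,0,0.002,0,0,0],[0.05,0.004,0,0.002,0,0,0],[0.05,0.005,0,0,0,0,0],[0.05,0.005,0,0,0,0,0],[0.05,0.005,0,0,0,0,0],[0.05,0.004,0,0,0,0,0],[0.05,0.003,0,0,0,0,0],[0.05,0.003,0,0,0,0,0]]]' >/dev/null
python3 -m jog '[[[0.05,0.004,0,0,0,0,0],[0.05,0.004,0,0,0,0,0],[0.05,0.004,0,0,0,0,0],[0.05,0.004,0,0,0,0,0],[0.05,0.004,0,0,0,0,0],[0.05,0.004,0,0,0,0,0],[0.05,0.004,0,0,0,0,0],[0.05,0.004,0,0,0,0,0]]]' >/dev/null
python3 - <<'E'
from h import *
import cv2
rs()
cv2.imwrite("pics/w3.png",cv2.cvtColor(capture("wrist"),cv2.COLOR_RGB2BGR))
E
```

```text
t 7.25 tcp reader mm [-121.     1.6] z 22.3 yawerr 0.0005 toolz [-0.e+00 -1.e-04 -1.e+00] F [-0.8 -0.6  0.2] w 0.5869183649282452
```

View pics/w3.png

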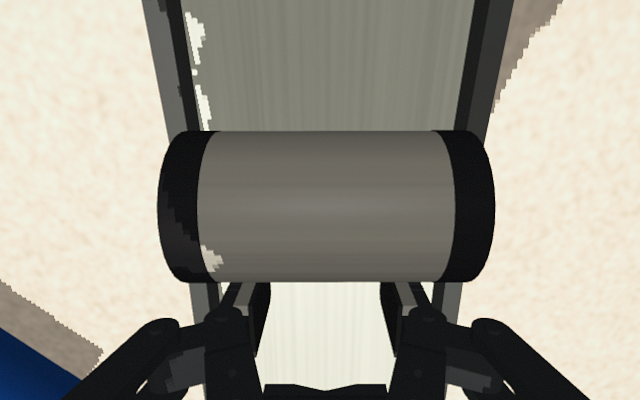

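Contact is made: the canister is square and its rear edge (row 282) covers the fingertips. Pushing up the ramp now.

```bash
python3 -m jog '[[[0.05,0.005,0,0,0,0,0],[0.05,0.005,0,0,0,0,0],[0.05,0.005,0,-0.0006,0,0,0],[0.05,0.005,0,-0.0006,0,0,0],[0.05,0.005,0,-0.0006,0,0,0],[0.05,0.005,0,-0.0006,0,0,0],[0.05,0.005,0,-0.0006,0,0,0],[0.05,0.005,0,-0.0006,0,0,0]]]' |grep force
python3 -c "from h import *;rs()"
python3 -m jog '[[[0.05,0.005,0,-0.0006,0,0,0],[0.05,0.005,0,-0.0006,0,0,0],[0.05,0.005,0,-0.0006,0,0,0],[0.05,0.005,0,-0.0006,0,0,0],[0.05,0.005,0,-0.0006,0,0,0],[0.05,0.005,0,-0.0006,0,0,0],[0.05,0.005,0,-0.0006,0,0,0],[0.05,0.005,0,-0.0006,0,0,0]]]' |grep force
python3 - <<'E'
from h import *
import cv2
rs()
cv2.imwrite("pics/w4.png",cv2.cvtColor(capture("wrist"),cv2.COLOR_RGB2BGR))
E
```

```text
wrist_force: [-0.0, -2.2, 0.8]
grip_force: 1.2
t 8.3 tcp reader mm [-81.    1.6] z 26.0 yawerr 0.0005 toolz [-0.e+00 -1.e-04 -1.e+00] F [-0.  -2.2  0.8] w 0.5831786999265414
wrist_force: [-0.4, -2.7, 1.7]
grip_force: 1.2
t 9.3 tcp reader mm [-41.    1.7] z 30.8 yawerr 0.0005 toolz [-1.e-04 -1.e-04 -1.e+00] F [-0.4 -2.7  1.7] w 0.5830917333271627
```

View pics/w4.png

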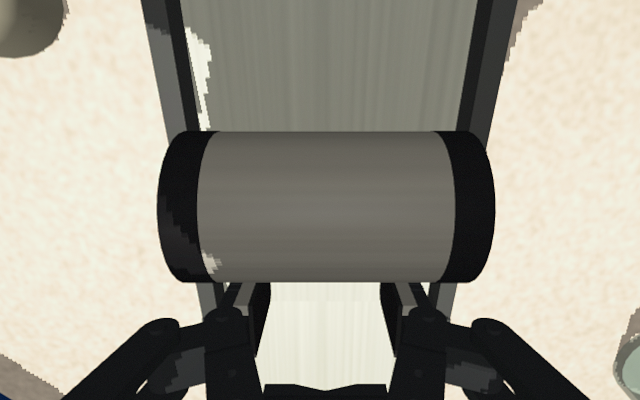

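The canister is riding square against the fingers at the same image position. Continue to just short of the crest.

```bash
python3 -m jog '[[[0.05,0.005,0,-0.0006,0,0,0],[0.05,0.005,0,-0.0006,0,0,0],[0.05,0.005,0,-0.0006,0,0,0],[0.05,0.005,0,-0.0006,0,0,0],[0.05,0.005,0,-0.0006,0,0,0],[0.05,0.005,0,-0.0006,0,0,0],[0.05,0.005,0,-0.0006,0,0,0],[0.05,0.005,0,-0.0006,0,0,0]]]' |grep force
python3 -m jog '[[[0.05,0.005,0,-0.0006,0,0,0],[0.05,0.005,0,-0.0006,0,0,0],[0.05,0.005,0,-0.0006,0,0,0],[0.05,0.005,0,-0.0006,0,0,0],[0.05,0.005,0,-0.0006,0,0,0],[0.05,0.004,0,-0.0006,0,0,0],[0.05,0.003,0,-0.0005,0,0,0],[0.05,0.003,0,-0.0004,0,0,0]]]' |grep force
python3 -m jog '[[[0.05,0.002,0,-0.0003,0,0,0],[0.05,0.002,0,-0.0003,0,0,0],[0.05,0.002,0,-0.0003,0,0,0],[0.05,0.002,0,-0.0003,0,0,0],[0.05,0.002,0,-0.0003,0,0,0],[0.05,0.002,0,-0.0003,0,0,0],[0.05,0.002,0,-0.0003,0,0,0],[0.05,0.002,0,-0.0003,0,0,0]]]' |grep force
python3 - <<'E'
from h import *
import cv2
rs()
cv2.imwrite("pics/w5.png",cv2.cvtColor(capture("wrist"),cv2.COLOR_RGB2BGR))
E
```

```text
wrist_force: [-0.4, -2.6, 2.1]
grip_force: 1.2
wrist_force: [-0.7, -3.2, 1.1]
grip_force: 1.2
wrist_force: [-1.2, -1.9, -0.2]
grip_force: 0.7
t 12.35 tcp reader mm [49.9  1.7] z 42.4 yawerr 0.0005 toolz [-0.e+00 -1.e-04 -1.e+00] F [-1.2 -1.9 -0.2] w 0.5873861185387151
```

View pics/w5.png

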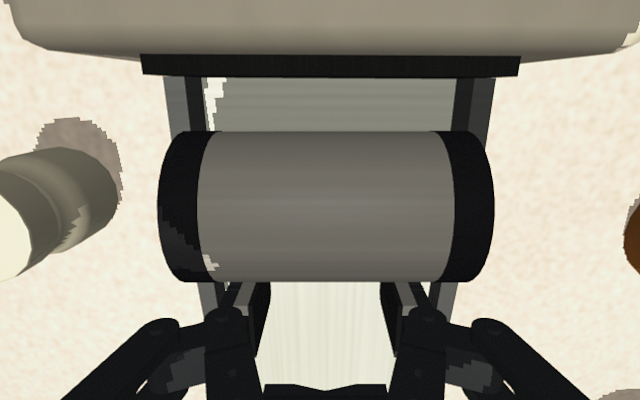

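The canister is at the crest, square, with the black stop bar ahead at rows 55–77. Ease it over.

```bash
python3 -m jog '[[[0.05,0.0015,0,0,0,0,0],[0.05,0.0015,0,0,0,0,0],[0.05,0.0015,0,0,0,0,0],[0.05,0.0015,0,0,0,0,0],[0.05,0.0015,0,0,0,0,0],[0.05,0.0015,0,0,0,0,0],[0.05,0.0015,0,0,0,0,0],[0.05,0.0015,0,0,0,0,0]]]' |grep force
python3 -m jog '[[[0.05,0,0,0,0,0,0],[0.05,0,0,0,0,0,0],[0.05,0,0,0,0,0,0],[0.05,0,0,0,0,0,0],[0.05,0,0,0,0,0,0],[0.05,0,0,0,0,0,0],[0.05,0,0,0,0,0,0],[0.05,0,0,0,0,0,0]]]' |grep force
python3 - <<'E'
from h import *
import cv2
rs()
cv2.imwrite("pics/w6.png",cv2.cvtColor(capture("wrist"),cv2.COLOR_RGB2BGR))
E
```

```text
wrist_force: [-0.6, -0.2, 1.2]
grip_force: 0.0
wrist_force: [0.8, -0.0, -0.3]
grip_force: 0.0
t 14.4 tcp reader mm [61.7  1.7] z 42.4 yawerr 0.0005 toolz [-0.e+00 -1.e-04 -1.e+00] F [ 0.8 -0.  -0.3] w 0.5883472742090541
```

View pics/w6.png

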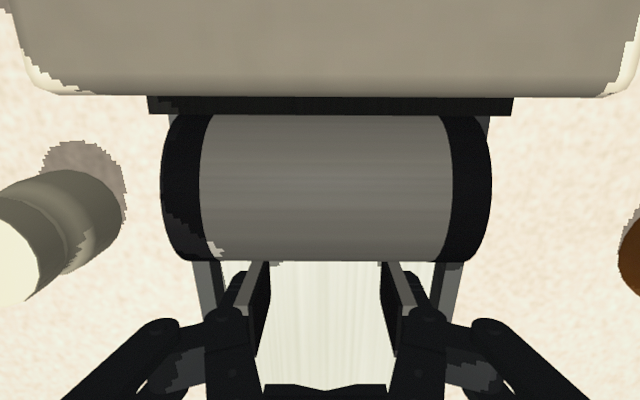

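The canister dropped into the pocket against the stop and the fingers are free of it. Retreat, rise, close the fingers and go over the button.

```bash
python3 -m jog '[[[0.05,-0.01,0,0,0,0,0],[0.05,-0.01,0,-0.01,0,0,0],[0.05,0,0,-0.02,0,0,0],[0.05,0,0,-0.02,0,0,0],[0.05,0,0,-0.02,0,0,0],[0.05,0,0,-0.02,0,0,0],[0.05,0,0,-0.02,0,0,0],[0.05,0,0,-0.02,0,0,0]]]' >/dev/null
python3 -m jog '[[[0,0.025,0.0068,0,0,0,0],[0,0.025,0.0068,0,0,0,0],[0,0.025,0.0068,0,0,0,0],[0,0.025,0.0068,0,0,0,0],[0,0.025,0.0068,0,0,0,0],[0,0.025,0.0068,0,0,0,0],[0,0,0,0,0,0,0],[0,0,0,0,0,0,0]]]' |grep grip
python3 - <<'E'
from h import *
import cv2
rs()
cv2.imwrite("pics/w7.png",cv2.cvtColor(capture("wrist"),cv2.COLOR_RGB2BGR))
cv2.imwrite("pics/t7.png",cv2.cvtColor(capture("top"),cv2.COLOR_RGB2BGR))
cv2.imwrite("pics/s7.png",cv2.cvtColor(capture("scene"),cv2.COLOR_RGB2BGR))
E
```

```text
grip_width: 0.004
grip_force: 0.0
t 16.45 tcp reader mm [190.4 -39.1] z 172.8 yawerr -0.0006 toolz [ 1.e-04 -7.e-04 -1.e+00] F [-0.2 -0.6 -0.1] w 0.003983645844454616
```

View pics/w7.png

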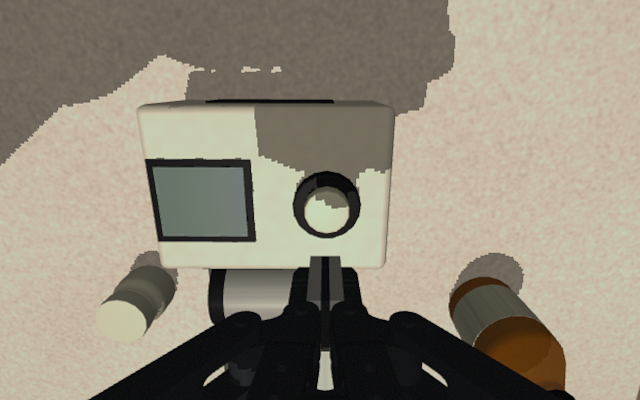

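The wrist view shows the button cap at (327,210), its collar centre at about (327,205), and the shut fingertips at (325,258).

```bash
python3 - <<'E'
from h import *
c,n=np.cos(V[2]),np.sin(V[2]);M=np.array([[c,n],[-n,c]])
for uv,z in(((327,210),.095),((327,210),.1),((327,210),.105),((327,205),.09),((327,205),.1)): print(z,(M@(ray("wrist",uv,z)[:2]-V[:2])*1e3).round(1))
rs()
E
```

```text
0.095 [192.9 -39. ]
0.1 [194.7 -39. ]
0.105 [196.5 -38.9]
0.09 [194.7 -39. ]
0.1 [198.2 -39. ]
t 16.6 tcp reader mm [190.7 -39.1] z 172.7 yawerr -0.0007 toolz [ 1.e-04 -3.e-04 -1.e+00] F [ 0.   0.3 -0.1] w 0.002277673924936014
```

```bash
python3 -m jog '[[[0,0.004,0,0.01,0,0,0],[0,0,0,0.01,0,0,0],[0,0,0,0.01,0,0,0],[0,0,0,0.01,0,0,0],[0,0,0,0.01,0,0,0],[0,0,0,0.004,0,0,0],[0,0,0,0.004,0,0,0],[0,0,0,0,0,0,0]]]' >/dev/null; python3 -c "from h import *;rs()"
python3 -m jog '[[[0,0,0,0.001,0,0,0],[0,0,0,0.001,0,0,0],[0,0,0,0.001,0,0,0],[0,0,0,0.001,0,0,0],[0,0,0,0.001,0,0,0],[0,0,0,0.001,0,0,0],[0,0,0,0.001,0,0,0],[0,0,0,0.001,0,0,0]]]' >/dev/null;  python3 -c "from h import *;rs()"
```

```text
t 17.6 tcp reader mm [195.7 -39. ] z 114.3 yawerr 0.0005 toolz [-1.e-04 -1.e-04 -1.e+00] F [-1.  -0.3 -0.3] w -0.00498718058868263
t 18.6 tcp reader mm [195.7 -39.1] z 106.4 yawerr 0.0005 toolz [-0.e+00 -1.e-04 -1.e+00] F [-0.3 -0.4  1.5] w -0.001098981319104032
```

```bash
python3 -m jog '[[[0,0,0,0.0005,0,0,0],[0,0,0,0.0005,0,0,0],[0,0,0,0.0005,0,0,0],[0,0,0,0.0005,0,0,0],[0,0,0,0.0005,0,0,0],[0,0,0,0.0005,0,0,0],[0,0,0,0.0005,0,0,0],[0,0,0,0.0005,0,0,0]]]' >/dev/null; python3 -c "from h import *;rs()"
python3 -m jog '[[[0,0,0,0.0005,0,0,0],[0,0,0,0.0005,0,0,0],[0,0,0,0.0005,0,0,0],[0,0,0,0.0005,0,0,0],[0,0,0,0,0,0,0],[0,0,0,0,0,0,0],[0,0,0,0,0,0,0],[0,0,0,0,0,0,0]]]' >/dev/null;  python3 -c "from h import *;rs()"
```

```text
t 19.6 tcp reader mm [195.7 -39.1] z 102.4 yawerr 0.0004 toolz [-0.e+00 -1.e-04 -1.e+00] F [ 0.2 -0.4  4.5] w -0.0013422644026892762
t 20.6 tcp reader mm [195.7 -39.1] z 100.9 yawerr 0.0005 toolz [ 4.e-04  1.e-04 -1.e+00] F [-3.3 -1.3 14. ] w -0.0015550321732483896
```

The force rose steadily to about 5 N and then jumped to 14 N, so the button has bottomed out. Release it and rise.

```bash
python3 -m jog '[[[0,0,0,-0.003,0,0,0],[0,0,0,-0.005,0,0,0],[0,0,0,-0.01,0,0,0],[0,0,0,-0.02,0,0,0],[0,0,0,-0.02,0,0,0],[0,0,0,-0.02,0,0,0],[0,0,0,-0.02,0,0,0],[0,0,0,0,0,0,0]]]' >/dev/null
python3 - <<'E'
from h import *
import cv2
rs()
a=capture("scene")[120:320,160:460]
cv2.imwrite("pics/s8.png",cv2.cvtColor(cv2.resize(a,None,fx=2.6,fy=2.6),cv2.COLOR_RGB2BGR))
E
```

```text
t 21.6 tcp reader mm [195.8 -39.5] z 199.9 yawerr 0.0005 toolz [ 2.1e-03  5.0e-04 -1.0e+00] F [ 0.3  0.3 -0.5] w -0.0009840958609104848
```

View pics/s8.png

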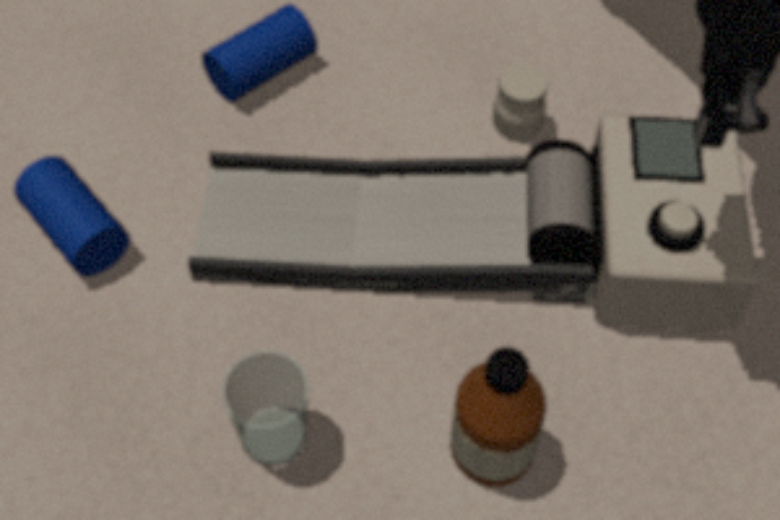

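The canister is seated at (560,205), the button at (678,220) has come back up, and the bottle, beaker and jar still stand where they were. The robot touches nothing.

```bash
python3 -c "from rig import *;print(hand_in())"
```

```text
the job is handed in; nothing more can be done
None
```

I pushed the canister up the ramp into the pocket, pressed the start button fully down and released it, left the bottle, beaker and jar standing, and handed the job in at about 22 s; no verdict came back.

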